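Trip the child lock of the dishwasher-tablet drawer with its release pin

ROBOT

A 6-joint arm with a two-finger parallel gripper is mounted at the origin on a cart in front of the work surface, level with it; the furniture and walls round the work are solid. World frame = base frame: x ahead of the robot, y to its left, z up, the work surface at z = 0. Lengths are in m, angles in rad, forces in N, time in s.
With the tool pointing down it reaches from about 0.35 to 0.925 m from the base axis. Payload 6.4 kg.
Tool frame: the origin (TCP) lies on the centre line of the jaws, within the pads' length; the fingertips stand finger_overhang ahead of it and the grasp point (between the pads) is the TCP (finger_overhang is the distance from the TCP to the fingertips, in m); z points along the fingers, y is the line along which they close (so a half turn about z gives the same grasp; the last joint's range is limited). The gripper opens to 94 mm and grips with 3 to 60 N. Pads are 16 mm wide; open, the fingers measure 119 mm over their backs; the gripper's body (75 mm by 177 mm) begins 78 mm behind the grasp point.
Start: joints at [-1.523, 0.245, 1.558, -0, 1.339, -0.174], TCP at [0.143, -0.634, 0.195] pointing down, gripper open.
Joint ranges: [-3.13, 3.13], [-1.02, 2.26], [0.13, 2.54], [-0.95, 4.09], [0.21, 2.88], [-2.74, 2.74]. Speed limits (rad/s): [2.57, 2.57, 3.14, 3.14, 3.14, 3.14].

INTERFACE

Orientations are given as a unit quaternion [x, y, z, w].
In Python, from workcell import * gives the robot as it stands. The module is installed in compiled form; this text tells all that it offers.
- The arm moves only by the tool play_rows, never from a script. Its argument "increments" is a list of rows, each an object of numbers: "x", "y", "z": the shift along the tool's x, y, z in cm; "turn": the turn about the tool's z in rad; "grip": the finger opening in cm, from 0 to 9.4. A call has 1 to 8 rows; each row shifts and turns the commanded pose from where the row before left it, along the tool's axes as they then stand; what a row does not reach is not made up. A row lasts 1/12 s, in which the tool goes at most 41.7 mm and 7.16 degrees, less where a joint would pass 70% of its speed; a pose out of reach is approached as far as the arm can. A call with a gripper value outside its range is refused whole. The fingers move at their own pace and stop on an object; "newtons" is the grip in N (left out, the last holds). Time passes only in rows, so rows that do not move let the fingers close. It gives the time, the measured TCP pose, the force, the opening and the grip force at its end, in the units of the state.
- observe(): the state, without advancing time (a new reading comes with each control period).
- camera(name): name is "scene" or "top"; returns the picture (400x640x3 uint8, blue, green, red); there is no depth.
- get_calibration(name): a dict with "vfov" (degrees; the focal length in pixels is half the picture's height over the tangent of half this angle, whatever the lens; pixels are square), "cx", "cy" (the principal point, pixels), "world_from_camera" (4x4, takes a point from camera to world coordinates). Camera axes: x right, y up, looking along -z (the intrinsics and any distortion apply to the point x, -y, -z); pixel columns grow to the right and rows downward; lengths in m; the calibration is good to about 2 mm. A picture is of the moment at which its call begins. get_calibration takes no time and is no camera call.
- finish_job(): hands the job in; it is judged then, once.
Trained networks look in the newest picture that a camera, given by its name, has taken for a name from the list of things; names that differ only in an ending like _2 or _b are one class to them, and where a whole thing is asked for, a point or a joint stands for the part that bears it (a point fixed in the world has none). Each returns a list of dicts, best first, with "confidence" (0 to 1); they miss things now and then, are a little off and sometimes report something else, mostly with a low value. They report only what shows in the picture. A call takes as long as a camera call.
- look_for(query, camera): "extent" ([left, top, width, height] in pixels, round what is visible of it).
- spot_point(query, camera): "point" ([row, column] in pixels: a listed point, or the origin of a listed thing).
The state is a dict: "clock": time; "joint_pos": joint angles; "qd": joint speeds; "joint_efforts": joint torques, N m; "position": TCP position; "tool_rot": TCP orientation; "force": force on the tool from outside, world axes, zero at the start; "ft_torque": the same for the moment, N m; "grip_width": opening from 0.0 (shut) to 1.0 (fully open); "grip_force": force on a finger pad.
Only numpy, scipy, OpenCV 4.12 (cv2) and the standard library are available. Lean on these libraries where they do the work, as an engineer would, in place of code of your own. Each camera call takes 0.05 s, during which the arm holds its last target. There are 200 camera calls.

TASK

Open the child-locked dishwasher-tablet box: take the release pin from its wooden holder, reach down through the small oblong hole in the box's top, feel along the guard plate inside for its well, and push the sprung catch beneath it down until the drawer springs open. Then put the pin back in the holder, fully home. Go gently: the pin must never press on the box or its catch with more than 20 N, and nothing else on the worktop may be moved.

Things in the scene. Friction and masses are not known exactly. Their poses are not given: they have to be found in the camera images.
- box: White steel box with a light wooden drawer front, 170 mm deep (x), 140 mm wide (y), 80 mm high, fixed to the worktop. Origin at the centre of its underside; z up, its front and drawer face its -x. The oblong access hole with a steel surround is in the rear half of the top.
- access_hole (a point): Centre of the oblong access hole, level with the upper face of its flat steel surround (81.5 mm above the worktop). The hole measures 11 mm along x and 44 mm along y (axes of the box, z up). The box is hollow beneath it down to the guard plate
- guard_plate (a point): Point on the upper face of the rigid, level guard plate inside, straight below the centre of the access hole and 18 mm under it; same axes. The plate is 4 mm thick and closes the hole but for one rectangular well, 11 mm (x) by 8.5 mm (y), right through it. The well is in line with the hole in x; its centre is anywhere from -16 to +16 mm along y of this point, a hidden setting that differs each time
- catch_tail (a point): Point on the flat tail of the hidden sprung catch at rest, 30 mm straight below the centre of the access hole; same axes. The tail reaches under every place of the well. Pushed down through the well it resists with 2 N, rising to 5 to 9 N; after 6 to 8 mm of travel it lets the drawer go and gives a little; after 11 to 13 mm it meets a hard stop. Left alone it springs back
- drawer (a joint): How far the drawer is out, m: 0 shut and latched, 0.06 fully open. It is driven out by its own spring, in about half a second, once the catch is tripped. It cannot be pulled open while latched
- drawer_front (a point): Centre of the outer face of the wooden drawer front, 138 x 66 mm, same axes as the box; a steel bar handle stands 25 mm out of it
- pin: The loose release pin, 98 mm long, about 60 g, upright at the start. Origin at the tip; z points from tip to handle. Straight round steel shank 6 mm thick and 54 mm long with a rounded tip; then the black handle 44 mm long: a 15 mm round collar 3 mm high, then a square grip of 16 x 16 mm, its sides along x and y. It is strong in any direction
- pin_tip (a point): The very tip of the pin; same axes as the pin
- pin_handle (a point): Middle of the handle, where it is grasped: 76 mm above the tip, on the pin's axis; same axes as the pin
- holder: Square dark wooden holder block for the pin, 44 x 44 mm and 62 mm high, on a 56 mm square, 4 mm thick steel foot, fixed to the worktop. Origin at the centre of its underside, z up
- holder_seat (a point): Centre of the mouth of the holder's round bore, level with the top face of the block (62 mm above the worktop), z up. The bore is 10 mm wide and 56.5 mm deep; with the pin fully home its handle's lower end stands on this face, the tip 54 mm below it
- tin_3: Bystander: a food tin, 75 mm wide, 58 mm high, standing; origin at the centre of its underside
- pepper_drum: Bystander: a striped card drum, 46 mm wide, 98 mm high, standing; origin at the centre of its underside
- steel_teapot: Bystander: a small steel teapot, 98 x 170 mm, 110 mm high; origin at the centre of its underside

How it is judged:
On the way, in this order (a step that is already met when the one before it is completed fails the run):
1. the pin is out of its holder (z of pin_tip in the frame of holder_seat above 0.01 m), for 0.1 s.
2. the drawer springs open while the pin is down in the access hole (value of joint drawer above 0.03 m and z of pin_tip in the frame of access_hole below -0.01 m and horizontal distance between pin_tip and access_hole below 0.025 m), for 0.1 s.
At the end, for the whole second after the job is handed in: The drawer is open by more than 50 mm, and the pin stands upright (within 0.08 rad) and at rest in the holder's bore, fully home to within 4 mm (value of joint drawer above 0.05 m and z of pin_tip in the frame of holder_seat below -0.05 m and horizontal distance between pin_tip and holder_seat below 0.006 m and angle between pin's own z axis and vertical below 0.08 rad and linear speed of pin below 0.02 m/s); the robot touches nothing.
It fails at once if the pin presses on the box, its guard plate or its catch with more than 20 N (contact force between pin and box above 20 N).
It fails at once if a bystander (tin, drum or teapot) is moved by more than 30 mm (distance of any of tin_3, pepper_drum, steel_teapot from where it was at the start of the episode above 0.03 m).
It also fails if it takes over 72 s, if anything falls off the work surface, if the arm or the gripper's body presses on something with over 40 N, if the wrist force passes 120 N, or if a joint passes its speed limit or range.

## Working session

There is one attempt and no reset: what is moved stays moved. The work goes in short steps, Python scripts to look and compute and a tool call to move; the robot and the scene stay as the last step left them, time stands still between calls to the robot, and variables do not carry over. Pictures are saved under pics/ and viewed, at most 10 in all, crops included, and the job is handed in when it is done.

Besides the shell and the picture viewer there is one more tool, called after "Request:" as name(argument=value, ...), one argument or row to a line, values as JSON. play_rows: Moves the arm, as the interface text tells. Its arguments: {"type":"object","properties":{"increments":{"type":"array","items":{"type":"object","properties":{"x":{"type":"number"},"y":{"type":"number"},"z":{"type":"number"},"turn":{"type":"number"},"grip":{"type":"number"}}}},"newtons":{"type":"number"}},"required":["increments"]}

```bash
mkdir -p pics; cat > h.py <<'E'
from workcell import *
import numpy as np, cv2
from scipy.spatial.transform import Rotation as R
def ray(cam,row,col):
    c=get_calibration(cam); f=200/np.tan(np.radians(c["vfov"])/2)
    T=np.array(c["world_from_camera"])
    d=T[:3,:3]@np.array([(col-c["cx"])/f,-(row-c["cy"])/f,-1]); return T[:3,3],d
def onz(cam,p,z):
    o,d=ray(cam,*p); return o+d*(z-o[2])/d[2]
def proj(cam,P):
    c=get_calibration(cam); f=200/np.tan(np.radians(c["vfov"])/2)
    T=np.linalg.inv(np.array(c["world_from_camera"])); q=T[:3,:3]@np.array(P)+T[:3,3]
    return [c["cy"]-f*q[1]/-q[2], c["cx"]+f*q[0]/-q[2]]
def tri(p1,p2):
    o1,d1=ray("scene",*p1);o2,d2=ray("top",*p2)
    A=np.stack([d1,-d2],1);t=np.linalg.lstsq(A,o2-o1,rcond=None)[0]
    a=o1+d1*t[0];b=o2+d2*t[1];return (a+b)/2,np.linalg.norm(a-b)
E
python3 - <<'E'
from h import *
s=observe(); print({k:np.round(v,3).tolist() for k,v in s.items()}, R.from_quat(s["tool_rot"]).as_matrix().round(3).tolist())
for c in("scene","top"):
    im=camera(c); cv2.imwrite(f"pics/{c}0.png",im); k=get_calibration(c); print(c,{a:np.round(b,3).tolist() for a,b in k.items()})
pts={}
for q,z in [("access_hole",.0815),("holder_seat",.062),("pin_handle",.084),("pin",None),("box",0),("holder",0),("drawer_front",.04),("tin_3",0),("pepper_drum",0),("steel_teapot",0)]:
    r={c:spot_point(q,c)[:2] for c in("scene","top")}
    for c in r:
        for d in r[c]: print(q,c,round(d["confidence"],2),np.round(d["point"]).tolist(), onz(c,d["point"],z).round(4).tolist() if z is not None else "")
    if r["scene"] and r["top"]: p,e=tri(r["scene"][0]["point"],r["top"][0]["point"]); print("   tri",p.round(4),round(e,4))
E
```

```text
{'clock': 0.0, 'joint_pos': [-1.523, 0.246, 1.559, -0.0, 1.339, -0.174], 'qd': [0.002, -0.0, 0.0, -0.001, 0.003, -0.002], 'joint_efforts': [0.003, -41.583, -31.46, 0.069, 0.033, -0.0], 'position': [0.143, -0.633, 0.194], 'tool_rot': [0.994, 0.111, 0.0, -0.001], 'force': [-0.429, 0.292, 0.092], 'ft_torque': [0.007, 0.013, 0.011], 'grip_force': 0.0, 'grip_width': 1.002} [[0.976, 0.22, -0.0], [0.22, -0.976, 0.002], [0.0, -0.002, -1.0]]
scene {'vfov': 55.308, 'cx': 318.667, 'cy': 193.994, 'world_from_camera': [[0.454, 0.354, -0.818, -0.321], [-0.891, 0.168, -0.421, -0.545], [-0.012, 0.92, 0.392, 0.477], [0.0, 0.0, 0.0, 1.0]]}
top {'vfov': 54.035, 'cx': 319.835, 'cy': 203.806, 'world_from_camera': [[-0.014, 0.988, -0.156, 0.319], [-1.0, -0.015, -0.004, -0.109], [-0.006, 0.156, 0.988, 1.361], [0.0, 0.0, 0.0, 1.0]]}
access_hole scene 0.57 [190.0, 281.0] [0.4882, -0.0126, 0.0815]
access_hole top 0.57 [213.0, 297.0] [0.4907, -0.0268, 0.0815]
   tri [ 0.4867 -0.0215  0.0842] 0.0132
holder_seat scene 0.79 [227.0, 357.0] [0.4104, -0.2649, 0.062]
pin_handle scene 0.71 [220.0, 358.0] [0.4049, -0.2
[... 542 characters left out ...]
[0.397, 0.076, 0.04]
drawer_front scene 0.26 [194.0, 283.0] [0.5469, 0.021, 0.04]
drawer_front top 0.5 [250.0, 270.0] [0.3723, 0.067, 0.04]
   tri [0.3744 0.062  0.0525] 0.0084
tin_3 scene 0.72 [286.0, 421.0] [0.3399, -0.4345, -0.0]
tin_3 top 0.7 [252.0, 417.0] [0.3606, -0.4359, 0.0]
   tri [ 0.3597 -0.4351 -0.0124] 0.0079
pepper_drum scene 0.84 [217.0, 355.0] [0.5725, -0.1969, 0.0]
pepper_drum scene 0.61 [200.0, 281.0] [0.5847, 0.0537, 0.0]
pepper_drum top 0.64 [195.0, 347.0] [0.5655, -0.1988, 0.0]
   tri [ 0.5651 -0.1991  0.0037] 0.0012
steel_teapot scene 0.64 [179.0, 252.0] [0.6915, 0.2391, 0.0]
steel_teapot top 0.9 [166.0, 229.0] [0.6775, 0.2186, 0.0]
   tri [0.6725 0.2194 0.01  ] 0.0079
```

View pictures.

```bash
python3 - <<'E'
import cv2
a=cv2.imread("pics/scene0.png")[120:320,190:460]; cv2.imwrite("pics/s0c.png",cv2.resize(a,None,fx=2.9,fy=2.9,interpolation=2))
a=cv2.imread("pics/top0.png")[150:275,220:440]; cv2.imwrite("pics/t0c.png",cv2.resize(a,None,fx=3.6,fy=3.6,interpolation=2))
E
```

```text
(no output)
```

View pics/s0c.png

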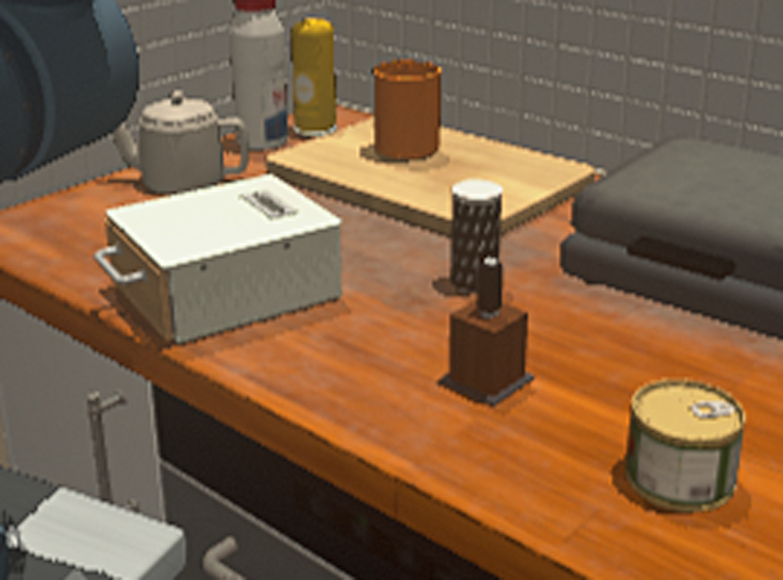

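View pics/t0c.png

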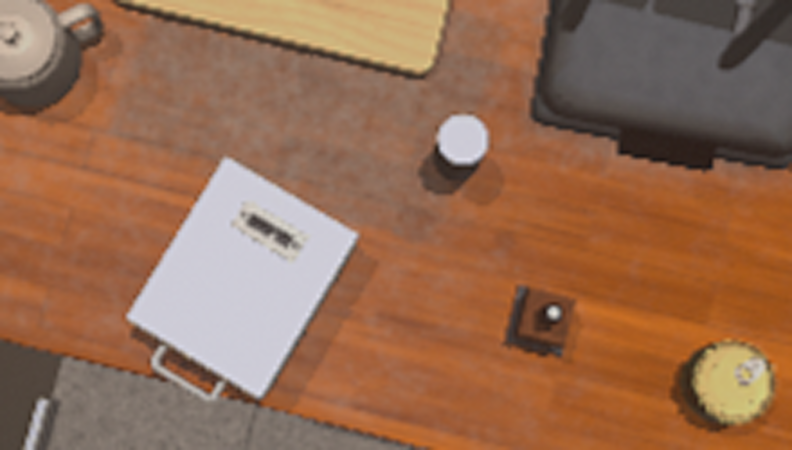

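```bash
python3 - <<'E'
from h import *
from scipy.optimize import least_squares
sc=lambda x,y:(120+y/2.9-.3,190+x/2.9-.3); tc=lambda x,y:(150+y/3.6-.35,220+x/3.6-.35)
C=np.array([[-.085,.07],[.085,.07],[.085,-.07],[-.085,-.07]]) # FL,RL,RR,FR
obs={"scene":[sc(*p) for p in[(107,212),(275,178),(341,219),(171,268)]],"top":[tc(*p) for p in[(128,318),(227,157),(357,235),(263,398)]]}
for cam in (["top"],["scene"],["top","scene"]):
    def res(v):
        c,s=np.cos(v[2]),np.sin(v[2]); P=np.c_[C@np.array([[c,s],[-s,c]])+v[:2],np.full(4,.08)]
        return np.concatenate([np.array([proj(k,p) for p in P])-obs[k] for k in cam]).ravel()
    r=least_squares(res,[.45,0,-.5]); print(cam,r.x.round(4),r.fun.round(1))
print("hole top",onz("top",tc(271,229),.0815),"scene",onz("scene",sc(271,204),.0815))
for n,p,z in[("cap",(552,312),.106)]: print(n,onz("top",tc(*p),z))
print("capscene",onz("scene",sc(490,261),.106), "holder top face scene corners",[onz("scene",sc(*p),.062).round(4) for p in[(450,316),(489,297),(527,319),(488,338)]])
print("holder top face topcam",[onz("top",tc(*p),.062).round(4) for p in[(529,287),(577,297),(566,351),(518,340)]])
im=cv2.imread("pics/top0.png")[215:260,350:395]; cv2.imwrite("pics/hold.png",cv2.resize(im,None,fx=8,fy=8,interpolation=cv2.INTER_CUBIC))
im2=cv2.imread("pics/scene0.png")[200:265,335:380]; cv2.imwrite("pics/hold2.png",cv2.resize(im2,None,fx=8,fy=8,interpolation=cv2.INTER_CUBIC))
a=cv2.imread("pics/hold.png");b=cv2.imread("pics/hold2.png"); o=np.zeros((520,760,3),np.uint8); o[:360,:360]=a; o[:520,400:760]=b; cv2.imwrite("pics/hold3.png",o)
E
```

```text
['top'] [ 0.4482  0.0037 -0.5441] [-0.   0.4  0.5 -0.1 -0.1  0.1 -0.4 -0.4]
['scene'] [ 0.4464  0.0043 -0.529 ] [ 0.2  0.7 -0.9 -1.1  0.8  1.1 -0.3 -0.7]
['top', 'scene'] [ 0.4475  0.0043 -0.5375] [ 0.4  0.3  0.7 -0.5 -0.1 -0.1 -0.2 -0.3 -0.   1.1 -1.  -0.7  0.8  1.2
 -0.6 -0.8]
hole top [ 0.4909161  -0.02125209  0.0815    ] scene [ 0.48784629 -0.01932154  0.0815    ]
cap [ 0.40967485 -0.2720949   0.106     ]
capscene [ 0.41201437 -0.26793209  0.106     ] holder top face scene corners [array([ 0.3913, -0.2438,  0.062 ]), array([ 0.4349, -0.2594,  0.062 ]), array([ 0.4129, -0.2999,  0.062 ]), array([ 0.3716, -0.2836,  0.062 ])]
holder top face topcam [array([ 0.4362, -0.2574,  0.062 ]), array([ 0.4263, -0.3013,  0.062 ]), array([ 0.377 , -0.2894,  0.062 ]), array([ 0.3877, -0.2458,  0.062 ])]
```

View pics/hold3.png

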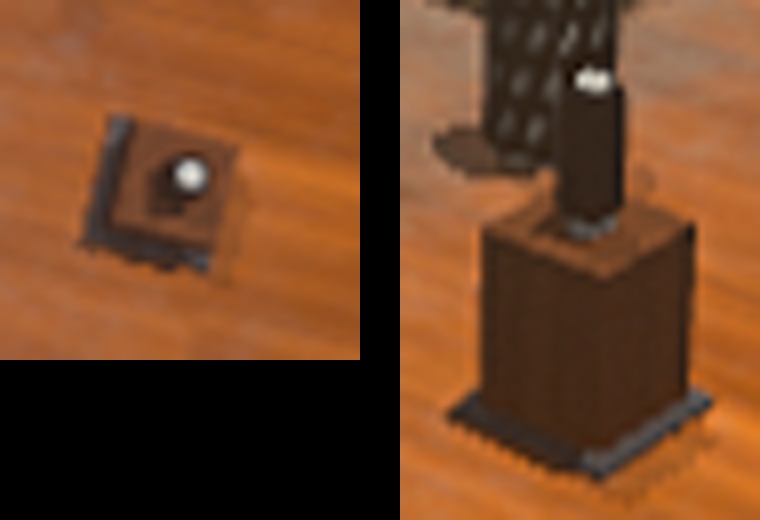

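```bash
python3 - <<'E'
from h import *
import workcell
print([ (n,getattr(workcell,n)) for n in dir(workcell) if 'over' in n.lower()])
im=cv2.imread("pics/scene0.png").astype(int).sum(2)
print(im[206:232:2,350:368])
E
```

```text
[('finger_overhang', 0.019)]
[[122 156 141 109 141 234 150 101 108 116  99  90 292 366 356 359 364 373]
 [144 129 109 114 160 108  90  73 293 164 150 104 351 375 373 377 377 377]
 [205 138 113 206 249 131  94 502 540 589 577 266 244 364 363 355 344 351]
 [120 109 127 160 185 129 114 120 113 109 119 114  87 288 385 386 376 364]
 [103 141 157 122 143 124 114 118 118 122 117 114  87 283 378 376 362 356]
 [124 241 207 129 132 121 114 119 120 116 117 111  89 273 374 374 371 368]
 [108 124 112 110 133 122 114 113 114 118 112 108  87 267 355 353 350 355]
 [189 152 151 170 141 113 114 115 119 119 118 113  82 316 342 334 362 374]
 [256 252 326 332 223 119 103 112 118 113 117 112  87 300 307 300 293 350]
 [352 303 261 255 152 107 111 112 113 116 118 108  86 274 285 293 324 347]
 [236 237 250 218 160 119 104 106 100 107  97 120 188 242 236 233 228 242]
 [246 206 145 141 146 153 213 252 226 219 220 273 215 236 244 237 238 239]
 [196 233 263 264 223 213 181 170 169 206 216 218 218 217 215 261 239 213]]
```

Request:
play_rows(
  increments=[
    {"x":3,"y":-2.6,"grip":6},
    {"x":3,"y":-2.6},
    {"x":3,"y":-2.6},
    {"x":3,"y":-2.6},
    {"x":3,"y":-2.6},
    {"x":3,"y":-2.6},
    {"x":3,"y":-2.6},
    {"x":3,"y":-2.6},
  ],
)

```text
invalid input at $.increments[0]: expected keys x, y, z, turn, grip
```

Request:
play_rows(
  increments=[
    {"x":3,"y":-2.6,"z":0,"turn":0,"grip":6},
    {"x":3,"y":-2.6,"z":0,"turn":0,"grip":6},
    {"x":3,"y":-2.6,"z":0,"turn":0,"grip":6},
    {"x":3,"y":-2.6,"z":0,"turn":0,"grip":6},
    {"x":3,"y":-2.6,"z":0,"turn":0,"grip":6},
    {"x":3,"y":-2.6,"z":0,"turn":0,"grip":6},
    {"x":3,"y":-2.6,"z":0,"turn":0,"grip":6},
    {"x":3,"y":-2.6,"z":0,"turn":0,"grip":6},
  ],
)

```text
clock: 1.77
position: [0.3322, -0.3768, 0.1949]
tool_rot: [0.994, 0.11, 0.0, 0.0]
force: [1.5, -0.3, 0.9]
grip_width: 0.636
grip_force: 0.0
```

Request:
play_rows(
  increments=[
    {"x":3,"y":-2.6,"z":0,"turn":0,"grip":6},
    {"x":3,"y":-2.6,"z":0,"turn":0,"grip":6},
    {"x":3,"y":-2.6,"z":0,"turn":0,"grip":6},
    {"x":0.9,"y":-0.9,"z":0,"turn":0,"grip":6},
    {"x":0,"y":0,"z":0,"turn":0,"grip":6},
    {"x":0,"y":0,"z":0,"turn":0,"grip":6},
  ],
)

```text
clock: 2.27
position: [0.409, -0.2715, 0.1948]
tool_rot: [0.994, 0.112, -0.0, 0.0]
force: [0.6, 0.1, 0.2]
grip_width: 0.637
grip_force: 0.0
```

Request:
play_rows(
  increments=[
    {"x":0,"y":0,"z":3,"turn":0,"grip":6},
    {"x":0,"y":0,"z":3,"turn":0,"grip":6},
    {"x":0,"y":0,"z":2.5,"turn":0,"grip":6},
    {"x":0,"y":0,"z":2.0,"turn":0,"grip":6},
    {"x":0,"y":0,"z":0.4,"turn":0,"grip":6},
    {"x":0,"y":0,"z":0,"turn":0,"grip":6},
  ],
)

```text
clock: 2.77
position: [0.4074, -0.272, 0.0844]
tool_rot: [0.994, 0.11, -0.001, -0.001]
force: [-0.4, 0.1, -0.2]
grip_width: 0.635
grip_force: 0.0
```

```bash
python3 - <<'E'
from h import *
print(observe()["position"])
a=camera("scene")[160:270,300:410]; b=camera("top")[195:270,330:405]
o=np.zeros((440,800,3),np.uint8); o[:440,:400]=cv2.resize(a,None,fx=4,fy=4,interpolation=2)[:, :400]; o[:375,425:800]=cv2.resize(b,None,fx=5,fy=5,interpolation=2); cv2.imwrite("pics/g1.png",o)
E
```

```text
[ 0.40737739 -0.27200241  0.08436241]
```

View pics/g1.png

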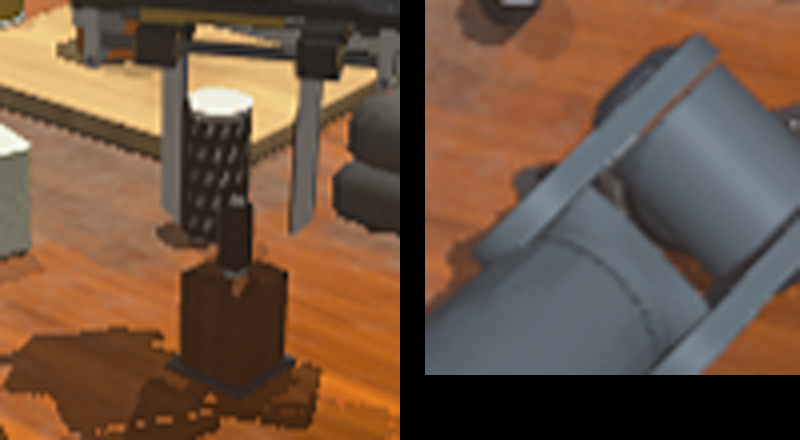

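Request:
play_rows(
  increments=[
    {"x":0.2,"y":0,"z":0,"turn":0,"grip":3},
    {"x":0,"y":0,"z":0,"turn":0,"grip":2},
    {"x":0,"y":0,"z":0,"turn":0,"grip":1},
    {"x":0,"y":0,"z":0,"turn":0,"grip":1},
    {"x":0,"y":0,"z":0,"turn":0,"grip":1},
    {"x":0,"y":0,"z":0,"turn":0,"grip":1},
    {"x":0,"y":0,"z":0,"turn":0,"grip":1},
    {"x":0,"y":0,"z":0,"turn":0,"grip":1},
  ],
  newtons=30,
)

```text
clock: 3.53
position: [0.4108, -0.2713, 0.0857]
tool_rot: [0.994, 0.111, 0.0, 0.0]
force: [0.2, -0.8, 0.5]
grip_width: 0.192
grip_force: 30.0
```

Request:
play_rows(
  increments=[
    {"x":0,"y":0,"z":0,"turn":0,"grip":1},
    {"x":0,"y":0,"z":0,"turn":0,"grip":1},
    {"x":0,"y":0,"z":-0.5,"turn":0,"grip":1},
    {"x":0,"y":0,"z":-0.5,"turn":0,"grip":1},
  ],
)

```text
clock: 3.87
position: [0.4105, -0.271, 0.0956]
tool_rot: [0.994, 0.111, -0.0, -0.0]
force: [0.6, 0.0, -0.2]
grip_width: 0.191
grip_force: 30.0
```

Request:
play_rows(
  increments=[
    {"x":0,"y":0,"z":-1.5,"turn":0,"grip":1},
    {"x":0,"y":0,"z":-2.5,"turn":0,"grip":1},
    {"x":0,"y":0,"z":-2.5,"turn":0,"grip":1},
    {"x":0,"y":0,"z":-2,"turn":0,"grip":1},
    {"x":0,"y":0,"z":0,"turn":0,"grip":1},
    {"x":0,"y":0,"z":0,"turn":0,"grip":1},
  ],
)

```text
clock: 4.37
position: [0.4113, -0.2718, 0.1818]
tool_rot: [0.994, 0.111, 0.001, 0.001]
force: [0.7, 0.1, -0.9]
grip_width: 0.194
grip_force: 30.0
```

```bash
python3 - <<'E'
from h import *
s=observe();print(s["position"],s["force"],s["grip_width"])
im=camera("scene"); print(spot_point("pin_tip","scene")[:2],proj("scene",s["position"]-[0,0,.0775]),proj("scene",s["position"]))
r,c=map(int,proj("scene",s["position"]-[0,0,.04]))
cv2.imwrite("pics/l1.png",cv2.resize(im[r-45:r+55,c-55:c+55],None,fx=5,fy=5,interpolation=2))
E
```

```text
[ 0.41125063 -0.27182056  0.18175629] [ 0.6586177   0.1402029  -0.94221492] 0.1943331942832365
[{'point': [211.1, 355.1], 'confidence': 0.71}, {'point': [227.5, 358.1], 'confidence': 0.63}] [np.float64(210.85155112922035), np.float64(360.1322531427748)] [np.float64(178.66543732595116), np.float64(361.2377194265344)]
```

View pics/l1.png

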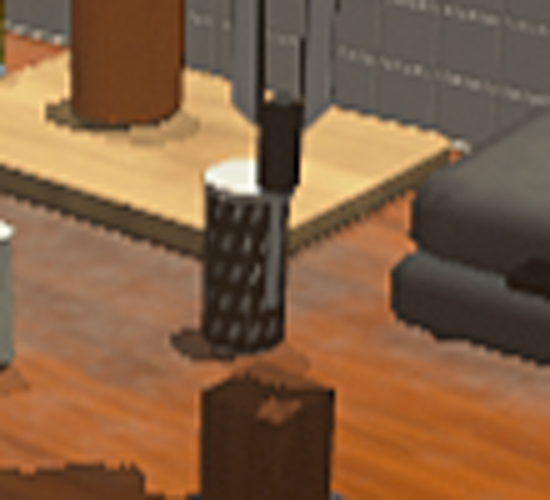

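Request:
play_rows(
  increments=[
    {"x":1.65,"y":-2.85,"z":0,"turn":0,"grip":1},
    {"x":1.65,"y":-2.85,"z":0,"turn":0,"grip":1},
    {"x":1.65,"y":-2.85,"z":0,"turn":0,"grip":1},
    {"x":1.65,"y":-2.85,"z":0,"turn":0,"grip":1},
    {"x":1.65,"y":-2.85,"z":0,"turn":0,"grip":1},
    {"x":1.65,"y":-2.85,"z":0,"turn":0,"grip":1},
    {"x":1.65,"y":-2.85,"z":0,"turn":0,"grip":1},
    {"x":1.65,"y":-2.85,"z":0,"turn":0,"grip":1},
  ],
)

```text
clock: 5.13
position: [0.4884, -0.0179, 0.1787]
tool_rot: [0.994, 0.111, -0.002, -0.001]
force: [0.9, -1.5, -0.9]
grip_width: 0.193
grip_force: 30.0
```

Request:
play_rows(
  increments=[
    {"x":0,"y":0,"z":0.5,"turn":0,"grip":1},
    {"x":0,"y":0,"z":0.5,"turn":0,"grip":1},
    {"x":0,"y":0,"z":0,"turn":0,"grip":1},
    {"x":0,"y":0,"z":0,"turn":0,"grip":1},
  ],
)

```text
clock: 5.47
position: [0.4883, -0.0206, 0.1692]
tool_rot: [0.994, 0.11, -0.001, -0.0]
force: [0.0, -0.0, -0.7]
grip_width: 0.196
grip_force: 30.0
```

```bash
python3 - <<'E'
from h import *
s=observe();print(s["position"],s["force"])
ims=np.mean([camera("scene") for _ in range(2)],0).astype(np.uint8); cv2.imwrite("pics/a_full.png",ims)
print([d for d in spot_point("pin_tip","scene")[:2]],[d for d in spot_point("access_hole","scene")[:2]])
t=s["position"]-[0,0,.0775]; print("tip proj",proj("scene",t),"hole est",proj("scene",[.4895,-.0205,.0815]))
cv2.imwrite("pics/a1.png",cv2.resize(ims[140:215,240:340],None,fx=8,fy=8,interpolation=2))
E
```

```text
[ 0.48831796 -0.02055886  0.16922114] [ 3.41262879e-02 -4.92703949e-04 -7.37147213e-01]
[{'point': [184.9, 278.4], 'confidence': 0.56}] [{'point': [191.0, 281.9], 'confidence': 0.7}]
tip proj [np.float64(186.57254210172147), np.float64(283.448301502452)] hole est [np.float64(189.90572316634425), np.float64(283.8391017509573)]
```

View pics/a1.png

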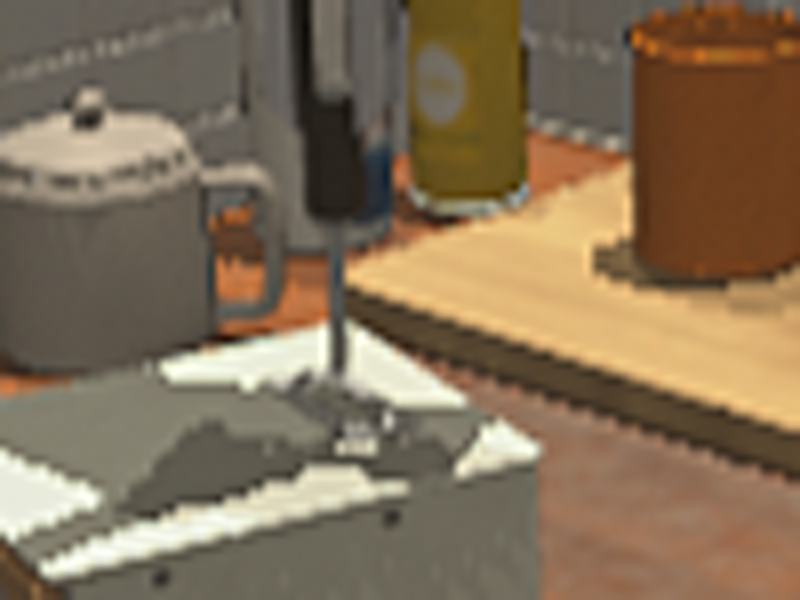

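```bash
python3 - <<'E'
from h import *
a=cv2.imread("pics/scene0.png"); b=cv2.imread("pics/top0.png")
o=np.zeros((400,800,3),np.uint8)
o[:384,:400]=cv2.resize(a[178:202,271:296],None,fx=16,fy=16,interpolation=0)
o[:400,420:800]=cv2.resize(b[203:223,286:305],None,fx=20,fy=20,interpolation=0); cv2.imwrite("pics/hole.png",o)
p0=np.array(proj("scene",[.4883,-.0206,.0815])); print("tip@plane",p0+[0,-1.2])
print("from obs pixel +bias:",onz("scene",(190.05,283.15+1.2),.0815))
E
```

```text
tip@plane [190.06424839 282.43729195]
from obs pixel +bias: [ 0.48921965 -0.02230271  0.0815    ]
```

View pics/hole.png

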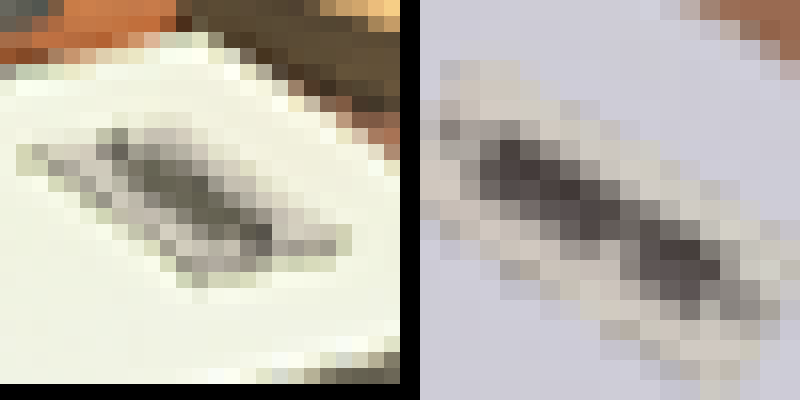

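Request:
play_rows(
  increments=[
    {"x":0.14,"y":0.06,"z":0,"turn":0,"grip":1},
    {"x":0,"y":0,"z":0.4,"turn":0,"grip":1},
    {"x":0,"y":0,"z":0.3,"turn":0,"grip":1},
    {"x":0,"y":0,"z":0.1,"turn":0,"grip":1},
    {"x":0,"y":0,"z":0.1,"turn":0,"grip":1},
    {"x":0,"y":0,"z":0.1,"turn":0,"grip":1},
    {"x":0,"y":0,"z":0.1,"turn":0,"grip":1},
    {"x":0,"y":0,"z":0,"turn":0,"grip":1},
  ],
)

```text
clock: 6.33
position: [0.4908, -0.02, 0.1595]
tool_rot: [0.994, 0.111, -0.0, -0.0]
force: [-0.4, -0.5, -0.1]
grip_width: 0.197
grip_force: 30.0
```

Request:
play_rows(
  increments=[
    {"x":0,"y":0,"z":0.1,"turn":0,"grip":1},
    {"x":0,"y":0,"z":0.1,"turn":0,"grip":1},
    {"x":0,"y":0,"z":0,"turn":0,"grip":1},
    {"x":0,"y":0,"z":0,"turn":0,"grip":1},
  ],
)

```text
clock: 6.67
position: [0.4908, -0.0201, 0.1576]
tool_rot: [0.994, 0.111, -0.0, -0.0]
force: [-0.5, -0.4, 0.4]
grip_width: 0.191
grip_force: 30.0
```

Request:
play_rows(
  increments=[
    {"x":0,"y":0,"z":0.1,"turn":0,"grip":1},
    {"x":0,"y":0,"z":0.1,"turn":0,"grip":1},
    {"x":0,"y":0,"z":0,"turn":0,"grip":1},
  ],
)

```text
clock: 6.92
position: [0.4907, -0.0201, 0.1554]
tool_rot: [0.994, 0.111, -0.0, -0.0]
force: [0.6, -0.2, -0.4]
grip_width: 0.194
grip_force: 30.0
```

Request:
play_rows(
  increments=[
    {"x":0,"y":0,"z":0.1,"turn":0,"grip":1},
    {"x":0,"y":0,"z":0.1,"turn":0,"grip":1},
    {"x":0,"y":0,"z":0,"turn":0,"grip":1},
  ],
)

```text
clock: 7.17
position: [0.4907, -0.0201, 0.1534]
tool_rot: [0.994, 0.111, -0.0, -0.0]
force: [0.9, -0.2, -0.3]
grip_width: 0.194
grip_force: 30.0
```

Request:
play_rows(
  increments=[
    {"x":0,"y":0,"z":0.1,"turn":0,"grip":1},
    {"x":0,"y":0,"z":0.1,"turn":0,"grip":1},
    {"x":0,"y":0,"z":0.1,"turn":0,"grip":1},
    {"x":0,"y":0,"z":0.1,"turn":0,"grip":1},
    {"x":0,"y":0,"z":0.1,"turn":0,"grip":1},
    {"x":0,"y":0,"z":0,"turn":0,"grip":1},
  ],
)

```text
clock: 7.67
position: [0.4907, -0.0201, 0.1484]
tool_rot: [0.994, 0.111, -0.0, -0.0]
force: [0.2, -0.5, -0.8]
grip_width: 0.194
grip_force: 30.0
```

Request:
play_rows(
  increments=[
    {"x":0,"y":0,"z":0.1,"turn":0,"grip":1},
    {"x":0,"y":0,"z":0.1,"turn":0,"grip":1},
    {"x":0,"y":0,"z":0.1,"turn":0,"grip":1},
    {"x":0,"y":0,"z":0.1,"turn":0,"grip":1},
    {"x":0,"y":0,"z":0,"turn":0,"grip":1},
  ],
)

```text
clock: 8.08
position: [0.4907, -0.0201, 0.1444]
tool_rot: [0.994, 0.111, -0.0, -0.0]
force: [0.4, -0.9, -0.9]
grip_width: 0.192
grip_force: 30.0
```

Request:
play_rows(
  increments=[
    {"x":0,"y":0,"z":0.1,"turn":0,"grip":1},
    {"x":0,"y":0,"z":0.05,"turn":0,"grip":1},
    {"x":0,"y":0,"z":0,"turn":0,"grip":1},
  ],
)

```text
clock: 8.33
position: [0.4908, -0.0201, 0.143]
tool_rot: [0.994, 0.111, -0.0, -0.0]
force: [-0.3, 0.2, -0.6]
grip_width: 0.19
grip_force: 30.0
```

Request:
play_rows(
  increments=[
    {"x":0,"y":0,"z":0.05,"turn":0,"grip":1},
    {"x":0,"y":0,"z":0.05,"turn":0,"grip":1},
    {"x":0,"y":0,"z":0,"turn":0,"grip":1},
  ],
)

```text
clock: 8.58
position: [0.4908, -0.0201, 0.1421]
tool_rot: [0.994, 0.111, -0.0, -0.0]
force: [0.2, 0.2, 1.0]
grip_width: 0.192
grip_force: 30.0
```

Request:
play_rows(
  increments=[
    {"x":0,"y":0,"z":0.05,"turn":0,"grip":1},
    {"x":0,"y":0,"z":0,"turn":0,"grip":1},
  ],
)

```text
clock: 8.75
position: [0.4908, -0.0201, 0.1416]
tool_rot: [0.994, 0.111, -0.0, -0.0]
force: [0.2, -0.5, -0.5]
grip_width: 0.193
grip_force: 30.0
```

Request:
play_rows(
  increments=[
    {"x":0,"y":0,"z":0.05,"turn":0,"grip":1},
    {"x":0,"y":0,"z":0,"turn":0,"grip":1},
  ],
)

```text
clock: 8.92
position: [0.4908, -0.0201, 0.1411]
tool_rot: [0.994, 0.111, -0.0, -0.0]
force: [-0.0, 1.0, -0.5]
grip_width: 0.193
grip_force: 30.0
```

Request:
play_rows(
  increments=[
    {"x":0,"y":0,"z":0.05,"turn":0,"grip":1},
    {"x":0,"y":0,"z":0,"turn":0,"grip":1},
  ],
)

```text
clock: 9.08
position: [0.4908, -0.0201, 0.1406]
tool_rot: [0.994, 0.111, -0.0, -0.0]
force: [-0.2, 0.1, -0.9]
grip_width: 0.195
grip_force: 30.0
```

Request:
play_rows(
  increments=[
    {"x":0,"y":0,"z":0.05,"turn":0,"grip":1},
    {"x":0,"y":0,"z":0,"turn":0,"grip":1},
  ],
)

```text
clock: 9.25
position: [0.4908, -0.0201, 0.1401]
tool_rot: [0.994, 0.111, -0.0, -0.0]
force: [0.4, 0.8, -0.5]
grip_width: 0.191
grip_force: 30.0
```

Request:
play_rows(
  increments=[
    {"x":0,"y":0,"z":0.05,"turn":0,"grip":1},
    {"x":0,"y":0,"z":0,"turn":0,"grip":1},
  ],
)

```text
clock: 9.42
position: [0.4908, -0.0201, 0.1396]
tool_rot: [0.994, 0.111, -0.0, -0.0]
force: [-0.0, -0.1, 0.2]
grip_width: 0.194
grip_force: 30.0
```

Request:
play_rows(
  increments=[
    {"x":0,"y":0,"z":0.05,"turn":0,"grip":1},
    {"x":0,"y":0,"z":0,"turn":0,"grip":1},
  ],
)

```text
clock: 9.58
position: [0.4908, -0.0201, 0.1391]
tool_rot: [0.994, 0.111, -0.0, -0.0]
force: [0.4, 0.9, -0.6]
grip_width: 0.193
grip_force: 30.0
```

Request:
play_rows(
  increments=[
    {"x":0,"y":0,"z":0.05,"turn":0,"grip":1},
    {"x":0,"y":0,"z":0,"turn":0,"grip":1},
  ],
)

```text
clock: 9.75
position: [0.4908, -0.0201, 0.1386]
tool_rot: [0.994, 0.111, -0.0, -0.0]
force: [-0.3, -0.1, 0.3]
grip_width: 0.189
grip_force: 30.0
```

Request:
play_rows(
  increments=[
    {"x":0,"y":0,"z":0.05,"turn":0,"grip":1},
    {"x":0,"y":0,"z":0,"turn":0,"grip":1},
  ],
)

```text
clock: 9.92
position: [0.4908, -0.0201, 0.1381]
tool_rot: [0.994, 0.111, -0.0, -0.0]
force: [-0.4, -0.1, -0.5]
grip_width: 0.194
grip_force: 30.0
```

Request:
play_rows(
  increments=[
    {"x":0,"y":0,"z":0.05,"turn":0,"grip":1},
    {"x":0,"y":0,"z":0,"turn":0,"grip":1},
  ],
)

```text
clock: 10.08
position: [0.4908, -0.0201, 0.1376]
tool_rot: [0.994, 0.111, -0.0, -0.0]
force: [-0.0, -0.7, -0.3]
grip_width: 0.194
grip_force: 30.0
```

Request:
play_rows(
  increments=[
    {"x":0,"y":0,"z":0.05,"turn":0,"grip":1},
    {"x":0,"y":0,"z":0,"turn":0,"grip":1},
  ],
)

```text
clock: 10.25
position: [0.4908, -0.0201, 0.1371]
tool_rot: [0.994, 0.111, -0.0, -0.0]
force: [-0.1, 0.2, -0.7]
grip_width: 0.192
grip_force: 30.0
```

Request:
play_rows(
  increments=[
    {"x":0,"y":0,"z":0.05,"turn":0,"grip":1},
    {"x":0,"y":0,"z":0.05,"turn":0,"grip":1},
    {"x":0,"y":0,"z":0,"turn":0,"grip":1},
  ],
)

```text
clock: 10.5
position: [0.4908, -0.0201, 0.136]
tool_rot: [0.994, 0.111, -0.0, -0.0]
force: [-0.3, -0.1, 0.3]
grip_width: 0.193
grip_force: 30.0
```

Request:
play_rows(
  increments=[
    {"x":0,"y":0,"z":0.05,"turn":0,"grip":1},
    {"x":0,"y":0,"z":0.05,"turn":0,"grip":1},
    {"x":0,"y":0,"z":0,"turn":0,"grip":1},
  ],
)

```text
clock: 10.75
position: [0.4908, -0.0201, 0.135]
tool_rot: [0.994, 0.111, -0.0, -0.0]
force: [-0.2, 1.1, -0.3]
grip_width: 0.19
grip_force: 30.0
```

Request:
play_rows(
  increments=[
    {"x":0,"y":0,"z":0.05,"turn":0,"grip":1},
    {"x":0,"y":0,"z":0.05,"turn":0,"grip":1},
    {"x":0,"y":0,"z":0,"turn":0,"grip":1},
  ],
)

```text
clock: 11.0
position: [0.4908, -0.0201, 0.134]
tool_rot: [0.994, 0.111, -0.0, -0.0]
force: [-0.5, -0.0, -0.3]
grip_width: 0.192
grip_force: 30.0
```

Request:
play_rows(
  increments=[
    {"x":0,"y":0,"z":0.05,"turn":0,"grip":1},
    {"x":0,"y":0,"z":0.05,"turn":0,"grip":1},
    {"x":0,"y":0,"z":0,"turn":0,"grip":1},
  ],
)

```text
clock: 11.25
position: [0.4908, -0.0201, 0.133]
tool_rot: [0.994, 0.111, -0.0, -0.0]
force: [0.0, 0.1, -0.5]
grip_width: 0.191
grip_force: 30.0
```

Request:
play_rows(
  increments=[
    {"x":0,"y":0,"z":0.1,"turn":0,"grip":1},
    {"x":0,"y":0,"z":0.1,"turn":0,"grip":1},
    {"x":0,"y":0,"z":0,"turn":0,"grip":1},
  ],
)

```text
clock: 11.5
position: [0.4907, -0.0201, 0.1309]
tool_rot: [0.994, 0.111, -0.0, -0.0]
force: [-0.6, -0.0, 0.3]
grip_width: 0.187
grip_force: 30.0
```

Request:
play_rows(
  increments=[
    {"x":0,"y":0,"z":0.05,"turn":0,"grip":1},
    {"x":0,"y":0,"z":0.05,"turn":0,"grip":1},
    {"x":0,"y":0,"z":0.05,"turn":0,"grip":1},
    {"x":0,"y":0,"z":0.05,"turn":0,"grip":1},
    {"x":0,"y":0,"z":0,"turn":0,"grip":1},
  ],
)

```text
clock: 11.92
position: [0.4908, -0.0201, 0.129]
tool_rot: [0.994, 0.111, -0.0, -0.0]
force: [0.7, -0.5, 0.1]
grip_width: 0.195
grip_force: 30.0
```

Request:
play_rows(
  increments=[
    {"x":0,"y":0,"z":0.05,"turn":0,"grip":1},
    {"x":0,"y":0,"z":0.05,"turn":0,"grip":1},
    {"x":0,"y":0,"z":0,"turn":0,"grip":1},
  ],
)

```text
clock: 12.17
position: [0.4912, -0.0202, 0.1286]
tool_rot: [0.994, 0.111, 0.0, 0.0]
force: [-0.1, 0.1, 1.9]
grip_width: 0.191
grip_force: 30.0
```

Request:
play_rows(
  increments=[
    {"x":0,"y":0,"z":0.05,"turn":0,"grip":1},
    {"x":0,"y":0,"z":0.05,"turn":0,"grip":1},
    {"x":0,"y":0,"z":0,"turn":0,"grip":1},
  ],
)

```text
clock: 12.42
position: [0.4914, -0.0202, 0.1277]
tool_rot: [0.994, 0.111, 0.001, 0.0]
force: [0.5, -0.5, 4.2]
grip_width: 0.187
grip_force: 30.0
```

Request:
play_rows(
  increments=[
    {"x":0,"y":0,"z":0.05,"turn":0,"grip":1},
    {"x":0,"y":0,"z":0.05,"turn":0,"grip":1},
    {"x":0,"y":0,"z":0,"turn":0,"grip":1},
  ],
)

```text
clock: 12.67
position: [0.4912, -0.0203, 0.1265]
tool_rot: [0.994, 0.111, 0.0, 0.0]
force: [0.7, -0.4, 4.5]
grip_width: 0.19
grip_force: 30.0
```

Request:
play_rows(
  increments=[
    {"x":0,"y":0,"z":0.05,"turn":0,"grip":1},
    {"x":0,"y":0,"z":0.05,"turn":0,"grip":1},
    {"x":0,"y":0,"z":0,"turn":0,"grip":1},
  ],
)

```text
clock: 12.92
position: [0.4912, -0.0203, 0.1254]
tool_rot: [0.994, 0.111, 0.0, 0.0]
force: [-0.3, -0.3, 5.4]
grip_width: 0.189
grip_force: 30.0
```

Request:
play_rows(
  increments=[
    {"x":0,"y":0,"z":0.05,"turn":0,"grip":1},
    {"x":0,"y":0,"z":0.05,"turn":0,"grip":1},
    {"x":0,"y":0,"z":0,"turn":0,"grip":1},
  ],
)

```text
clock: 13.17
position: [0.4912, -0.0203, 0.1245]
tool_rot: [0.994, 0.111, 0.0, 0.0]
force: [0.1, -0.8, 5.1]
grip_width: 0.196
grip_force: 30.0
```

Request:
play_rows(
  increments=[
    {"x":0,"y":0,"z":0.05,"turn":0,"grip":1},
    {"x":0,"y":0,"z":0.05,"turn":0,"grip":1},
    {"x":0,"y":0,"z":0,"turn":0,"grip":1},
  ],
)

```text
clock: 13.42
position: [0.4913, -0.0203, 0.1235]
tool_rot: [0.994, 0.111, 0.0, 0.0]
force: [-0.1, -0.3, 5.4]
grip_width: 0.193
grip_force: 30.0
```

Request:
play_rows(
  increments=[
    {"x":0,"y":0,"z":0.05,"turn":0,"grip":1},
    {"x":0,"y":0,"z":0.05,"turn":0,"grip":1},
    {"x":0,"y":0,"z":0,"turn":0,"grip":1},
  ],
)

```text
clock: 13.67
position: [0.4913, -0.0203, 0.1226]
tool_rot: [0.994, 0.111, 0.001, 0.0]
force: [0.7, 0.1, 5.3]
grip_width: 0.187
grip_force: 30.0
```

Request:
play_rows(
  increments=[
    {"x":0,"y":0,"z":0.05,"turn":0,"grip":1},
    {"x":0,"y":0,"z":0.05,"turn":0,"grip":1},
    {"x":0,"y":0,"z":0,"turn":0,"grip":1},
  ],
)

```text
clock: 13.92
position: [0.4912, -0.0203, 0.1215]
tool_rot: [0.994, 0.111, 0.0, 0.0]
force: [0.6, -1.1, 4.0]
grip_width: 0.193
grip_force: 30.0
```

Request:
play_rows(
  increments=[
    {"x":0,"y":0,"z":0.05,"turn":0,"grip":1},
    {"x":0,"y":0,"z":0.05,"turn":0,"grip":1},
    {"x":0,"y":0,"z":0,"turn":0,"grip":1},
  ],
)

```text
clock: 14.17
position: [0.4911, -0.0203, 0.1203]
tool_rot: [0.994, 0.111, 0.0, 0.0]
force: [-0.4, 0.0, 4.8]
grip_width: 0.19
grip_force: 30.0
```

Request:
play_rows(
  increments=[
    {"x":0,"y":0,"z":0,"turn":0,"grip":1},
    {"x":0,"y":0,"z":0,"turn":0,"grip":1},
    {"x":0,"y":0,"z":0,"turn":0,"grip":1},
    {"x":0,"y":0,"z":0,"turn":0,"grip":1},
    {"x":0,"y":0,"z":0,"turn":0,"grip":1},
    {"x":0,"y":0,"z":0,"turn":0,"grip":1},
    {"x":0,"y":0,"z":0,"turn":0,"grip":1},
    {"x":0,"y":0,"z":0,"turn":0,"grip":1},
  ],
)

```text
clock: 14.83
position: [0.491, -0.0202, 0.1203]
tool_rot: [0.994, 0.111, 0.0, 0.0]
force: [0.7, -1.5, 4.3]
grip_width: 0.194
grip_force: 30.0
```

```bash
python3 - <<'E'
from h import *
im=camera("scene"); cv2.imwrite("pics/d1.png",cv2.resize(im[150:280,190:370],None,fx=4,fy=4,interpolation=2))
E
```

```text
(no output)
```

View pics/d1.png

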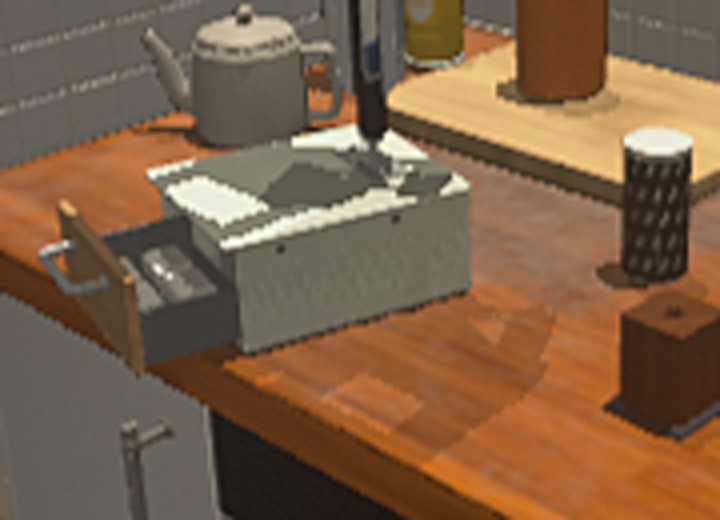

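Request:
play_rows(
  increments=[
    {"x":0,"y":0,"z":-0.4,"turn":0,"grip":1},
    {"x":0,"y":0,"z":-0.6,"turn":0,"grip":1},
    {"x":0,"y":0,"z":-1,"turn":0,"grip":1},
    {"x":0,"y":0,"z":-1,"turn":0,"grip":1},
    {"x":0,"y":0,"z":-1.2,"turn":0,"grip":1},
    {"x":0,"y":0,"z":-1.2,"turn":0,"grip":1},
    {"x":0,"y":0,"z":-0.8,"turn":0,"grip":1},
    {"x":0,"y":0,"z":0,"turn":0,"grip":1},
  ],
)

```text
clock: 15.55
position: [0.4923, -0.0205, 0.185]
tool_rot: [0.994, 0.111, 0.002, 0.001]
force: [0.4, -0.1, -0.5]
grip_width: 0.19
grip_force: 30.0
```

Request:
play_rows(
  increments=[
    {"x":-1.67,"y":2.84,"z":0,"turn":0,"grip":1},
    {"x":-1.67,"y":2.84,"z":0,"turn":0,"grip":1},
    {"x":-1.67,"y":2.84,"z":0,"turn":0,"grip":1},
    {"x":-1.67,"y":2.84,"z":0,"turn":0,"grip":1},
    {"x":-1.67,"y":2.84,"z":0,"turn":0,"grip":1},
    {"x":-1.67,"y":2.84,"z":0,"turn":0,"grip":1},
    {"x":-1.67,"y":2.84,"z":0,"turn":0,"grip":1},
    {"x":-1.67,"y":2.84,"z":0,"turn":0,"grip":1},
  ],
)

```text
clock: 16.22
position: [0.4096, -0.2724, 0.1819]
tool_rot: [0.994, 0.111, -0.0, -0.0]
force: [0.1, 0.1, -1.2]
grip_width: 0.191
grip_force: 30.0
```

Request:
play_rows(
  increments=[
    {"x":0,"y":0,"z":1,"turn":0,"grip":1},
    {"x":0,"y":0,"z":1,"turn":0,"grip":1},
    {"x":0,"y":0,"z":0.5,"turn":0,"grip":1},
    {"x":0,"y":0,"z":0,"turn":0,"grip":1},
    {"x":0,"y":0,"z":0,"turn":0,"grip":1},
    {"x":0,"y":0,"z":0,"turn":0,"grip":1},
  ],
)

```text
clock: 16.72
position: [0.411, -0.2703, 0.1573]
tool_rot: [0.994, 0.112, 0.0, 0.0]
force: [0.1, 0.4, -0.6]
grip_width: 0.191
grip_force: 30.0
```

```bash
python3 - <<'E'
from h import *
s=observe();print(s["position"],s["force"],s["grip_width"])
im=camera("scene"); p=s["position"]; print("tip proj",proj("scene",p-[0,0,.077]),"plane",proj("scene",[p[0],p[1],.062]),"bore px pos",onz("scene",(227.6,358.4),.062))
cv2.imwrite("pics/r1.png",cv2.resize(im[185:245,320:400],None,fx=10,fy=10,interpolation=2))
E
```

```text
[ 0.41098681 -0.27025183  0.15725401] [ 0.13606239  0.37132805 -0.58452055] 0.19131723323492766
tip proj [np.float64(220.2750782979595), np.float64(359.11849187575467)] plane [np.float64(227.36939496024246), np.float64(358.8804621088572)] bore px pos [ 0.40946409 -0.26967142  0.062     ]
```

View pics/r1.png

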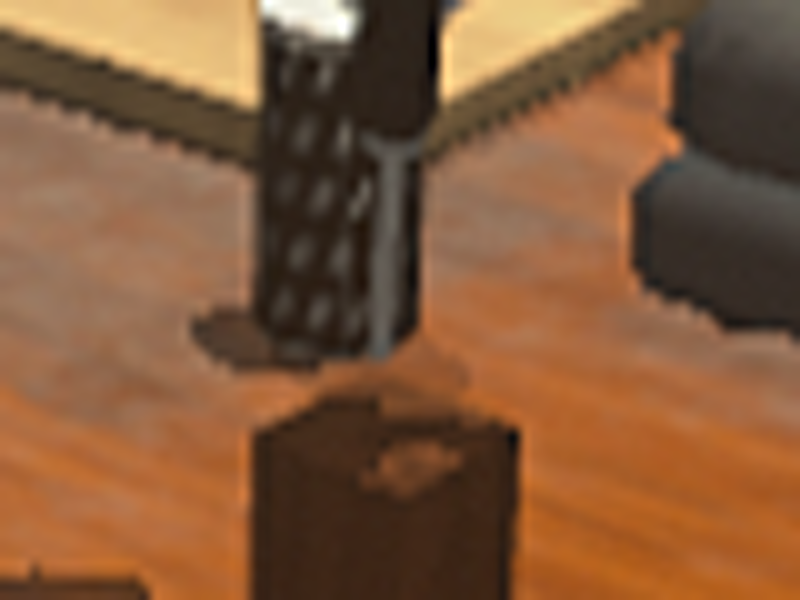

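Request:
play_rows(
  increments=[
    {"x":-0.03,"y":0.13,"z":0,"turn":0,"grip":1},
    {"x":0,"y":0,"z":0.5,"turn":0,"grip":1},
    {"x":0,"y":0,"z":0.5,"turn":0,"grip":1},
    {"x":0,"y":0,"z":0.4,"turn":0,"grip":1},
    {"x":0,"y":0,"z":0,"turn":0,"grip":1},
    {"x":0,"y":0,"z":0,"turn":0,"grip":1},
  ],
)

```text
clock: 17.27
position: [0.4102, -0.2722, 0.1426]
tool_rot: [0.994, 0.111, -0.0, -0.0]
force: [0.1, -0.6, -1.0]
grip_width: 0.197
grip_force: 30.0
```

Request:
play_rows(
  increments=[
    {"x":0,"y":0,"z":0.1,"turn":0,"grip":1},
    {"x":0,"y":0,"z":0.1,"turn":0,"grip":1},
    {"x":0,"y":0,"z":0.1,"turn":0,"grip":1},
    {"x":0,"y":0,"z":0.1,"turn":0,"grip":1},
    {"x":0,"y":0,"z":0.1,"turn":0,"grip":1},
    {"x":0,"y":0,"z":0.1,"turn":0,"grip":1},
    {"x":0,"y":0,"z":0,"turn":0,"grip":1},
  ],
)

```text
clock: 17.85
position: [0.4104, -0.2724, 0.1369]
tool_rot: [0.994, 0.111, -0.0, -0.0]
force: [0.2, -1.0, -1.2]
grip_width: 0.193
grip_force: 30.0
```

Request:
play_rows(
  increments=[
    {"x":0,"y":0,"z":0.1,"turn":0,"grip":1},
    {"x":0,"y":0,"z":0.1,"turn":0,"grip":1},
    {"x":0,"y":0,"z":0.1,"turn":0,"grip":1},
    {"x":0,"y":0,"z":0.1,"turn":0,"grip":1},
    {"x":0,"y":0,"z":0.1,"turn":0,"grip":1},
    {"x":0,"y":0,"z":0.1,"turn":0,"grip":1},
    {"x":0,"y":0,"z":0,"turn":0,"grip":1},
  ],
)

```text
clock: 18.43
position: [0.4104, -0.2723, 0.1309]
tool_rot: [0.994, 0.111, -0.0, -0.0]
force: [-0.1, -0.1, 0.2]
grip_width: 0.192
grip_force: 30.0
```

Request:
play_rows(
  increments=[
    {"x":0,"y":0,"z":0.4,"turn":0,"grip":1},
    {"x":0,"y":0,"z":0.4,"turn":0,"grip":1},
    {"x":0,"y":0,"z":0.4,"turn":0,"grip":1},
    {"x":0,"y":0,"z":0.4,"turn":0,"grip":1},
    {"x":0,"y":0,"z":0.4,"turn":0,"grip":1},
    {"x":0,"y":0,"z":0.4,"turn":0,"grip":1},
    {"x":0,"y":0,"z":0,"turn":0,"grip":1},
  ],
)

```text
clock: 19.02
position: [0.41, -0.2719, 0.106]
tool_rot: [0.994, 0.111, -0.001, -0.001]
force: [-0.3, -0.0, -1.4]
grip_width: 0.19
grip_force: 30.0
```

Request:
play_rows(
  increments=[
    {"x":0,"y":0,"z":0.4,"turn":0,"grip":1},
    {"x":0,"y":0,"z":0.4,"turn":0,"grip":1},
    {"x":0,"y":0,"z":0.4,"turn":0,"grip":1},
    {"x":0,"y":0,"z":0.4,"turn":0,"grip":1},
    {"x":0,"y":0,"z":0.2,"turn":0,"grip":1},
    {"x":0,"y":0,"z":0.1,"turn":0,"grip":1},
    {"x":0,"y":0,"z":0,"turn":0,"grip":1},
  ],
)

```text
clock: 19.6
position: [0.4104, -0.2724, 0.0879]
tool_rot: [0.994, 0.111, -0.0, -0.0]
force: [0.1, 0.8, -1.0]
grip_width: 0.195
grip_force: 30.0
```

Request:
play_rows(
  increments=[
    {"x":0,"y":0,"z":0.05,"turn":0,"grip":1},
    {"x":0,"y":0,"z":0.05,"turn":0,"grip":1},
    {"x":0,"y":0,"z":0,"turn":0,"grip":1},
  ],
)

```text
clock: 19.85
position: [0.4106, -0.2725, 0.0873]
tool_rot: [0.994, 0.111, 0.0, 0.0]
force: [-0.7, 0.2, -0.4]
grip_width: 0.195
grip_force: 30.0
```

Request:
play_rows(
  increments=[
    {"x":0,"y":0,"z":0.05,"turn":0,"grip":1},
    {"x":0,"y":0,"z":0.05,"turn":0,"grip":1},
    {"x":0,"y":0,"z":0,"turn":0,"grip":1},
  ],
)

```text
clock: 20.1
position: [0.4105, -0.2724, 0.0861]
tool_rot: [0.994, 0.111, -0.0, -0.0]
force: [0.1, -0.1, -0.7]
grip_width: 0.193
grip_force: 30.0
```

Request:
play_rows(
  increments=[
    {"x":0,"y":0,"z":0.05,"turn":0,"grip":1},
    {"x":0,"y":0,"z":0.05,"turn":0,"grip":1},
    {"x":0,"y":0,"z":0,"turn":0,"grip":1},
  ],
)

```text
clock: 20.35
position: [0.4107, -0.2726, 0.0857]
tool_rot: [0.994, 0.111, 0.0, 0.0]
force: [-0.9, 0.5, 2.8]
grip_width: 0.192
grip_force: 30.0
```

Request:
play_rows(
  increments=[
    {"x":0,"y":0,"z":0,"turn":0,"grip":2.2},
    {"x":0,"y":0,"z":0,"turn":0,"grip":3},
    {"x":0,"y":0,"z":0,"turn":0,"grip":4},
    {"x":0,"y":0,"z":0,"turn":0,"grip":5},
    {"x":0,"y":0,"z":0,"turn":0,"grip":6},
    {"x":0,"y":0,"z":0,"turn":0,"grip":6},
    {"x":0,"y":0,"z":0,"turn":0,"grip":6},
    {"x":0,"y":0,"z":0,"turn":0,"grip":6},
  ],
)

```text
clock: 21.02
position: [0.4105, -0.2725, 0.0851]
tool_rot: [0.994, 0.111, -0.0, -0.0]
force: [0.4, -0.3, -0.3]
grip_width: 0.63
grip_force: 0.0
```

Request:
play_rows(
  increments=[
    {"x":0,"y":0,"z":-0.5,"turn":0,"grip":6},
    {"x":0,"y":0,"z":-1.5,"turn":0,"grip":6},
    {"x":0,"y":0,"z":-2.5,"turn":0,"grip":6},
    {"x":0,"y":0,"z":-2.5,"turn":0,"grip":6},
    {"x":0,"y":0,"z":-2.5,"turn":0,"grip":6},
    {"x":0,"y":0,"z":-1.5,"turn":0,"grip":6},
    {"x":0,"y":0,"z":0,"turn":0,"grip":6},
    {"x":0,"y":0,"z":0,"turn":0,"grip":6},
  ],
)

```text
clock: 21.68
position: [0.4108, -0.2728, 0.1958]
tool_rot: [0.994, 0.111, 0.001, 0.001]
force: [-0.0, -0.1, -0.5]
grip_width: 0.634
grip_force: 0.0
```

```bash
python3 - <<'E'
from h import *
s=observe();print(s["clock"],s["position"],s["grip_width"])
im=camera("scene"); cv2.imwrite("pics/e1.png",cv2.resize(im[130:270,190:390],None,fx=4,fy=4,interpolation=2))
E
```

```text
21.6833 [ 0.41080485 -0.27279436  0.19584674] 0.6344245369693208
```

View pics/e1.png

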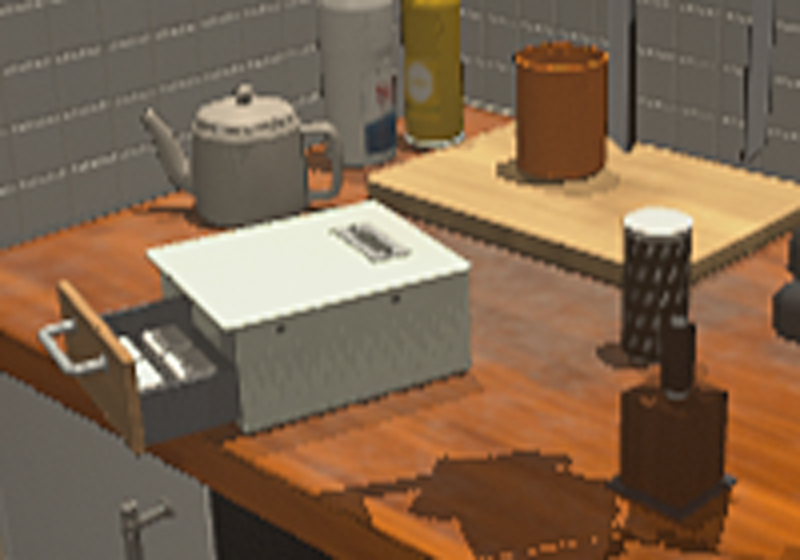

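The picture shows the drawer fully open at the lower left (its front at about (100, 370)). The pin is upright and seated in the holder at about (680, 380), and the gripper is clear of it.

```bash
python3 -c "
from workcell import *
print(finish_job())"
```

```text
the job is handed in; nothing more can be done
None
```

The job is handed in: the pin tripped the catch through the well (about 5 N felt at the wrist) and the drawer sprang open, and the pin is back upright and seated in its holder with the gripper clear at 21.7 s; the hand-in call returned no verdict.

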